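Split a gel cassette with the plate wedge

TASK

Open the empty gel cassette for washing: first turn the black clip on the left of its rest a quarter turn, until its nose is off the white plate and points along the left rail at the white index rib. Then take the white wedge by its grip and push its thin end, lying flat on the glass and square to the edge, in under the middle of the white plate's near edge until that whole edge stands about 3 mm clear of the black spacers. Finish while still gripping the wedge there, with the plate resting on the wedge at the near edge, not touched by the robot and still against its far stop; leave the other things where they are.

Things in the scene. Friction and masses are not known exactly. Their poses are not given: they have to be found in the camera images.
- cassette_rest: grey plastic rest, fixed to the bench, base 168 x 164 x 8 mm. Origin: on the bench (z 0) under the middle of the white plate as found; x from the open near side to the far stop, y to the clip side, z up. In it lies a fixed glass plate, top face 13 mm above the bench, x -72 to +51 mm: 22 mm of bare glass in front of the white plate. Low corner stops before the glass (|y| 30 to 55 mm) reach z 12 mm
- white_plate: loose white ceramic plate 100 (x) x 110 (y) x 5 mm, about 0.2 kg, lying on two spacers; origin at the centre of its underside (17 mm above the bench as found), x to the far stop, z up. 1.5 mm play before the far stop, whose lip (z 24 to 30 mm) covers its far 6 mm; it tips about its far edge when the near edge is lifted
- edge_left (a point): point on the lower near edge of the white plate, 50 mm left (+y) of its middle (plate x = -50 mm)
- edge_right (a point): the same, 50 mm right of its middle
- spacer_left (a point): top of the left black spacer strip below edge_left as found, 17 mm above the bench, fixed. Spacers are 4 mm thick, 10 mm wide strips on the glass at |y| 45 to 55 mm of the rest: between them the gap under the white plate is 90 mm wide and 4 mm high
- spacer_right (a point): top of the right spacer straight below edge_right as found, 17 mm above the bench
- clip (a joint): angle of the black turn clip, rad, counter-clockwise from above. 0: nose square to the left rail, over the white plate, which it keeps from rising; 1.57: nose along the rail to the far end, at the white index rib. Off the plate from 1.25 on. Stops at 0 and 1.6; light friction (0.04 Nm), stays where left. Vertical axis at x -28, y +71 mm of the rest
- clip_grip (a point): on the clip's axis, 53 mm above the bench, in the clip's upright grip fin, which lies along the nose direction: 10 mm thick, 42 mm long, from 29 to 55 mm above the bench. The white plate's top below it is at 22 mm
- clip_nose (a point): tip of the clip's nose, 31 mm from the axis, 26 mm above the bench
- wedge: white plastic wedge tool, 135 mm long, 0.07 kg, lying on its flat sole. Origin: centre of the sole; x to the thin end, z up. Blade: x +7.5 to +67.5 mm, 40 mm wide, top rising evenly from 1.5 mm at the tip to 11.5 mm (1 in 6): the plate starts to lift with the tip 15 mm past its near edge and is 3 mm up at 33 mm. Grip: x -67.5 to +2 mm, 22 mm wide, 30 mm high
- wedge_tip (a point): middle of the wedge's thin end, at the sole
- wedge_grip (a point): in the grip, 25 mm behind the wedge's origin and 22 mm above the sole: a good place to hold it between the fingers
- gel_comb: bystander: white ten-tooth gel comb, 39 x 84 x 10 mm, lying flat; origin under its centre
- bench_timer: bystander: white digital timer, 62 x 68 x 22 mm; origin under its centre
- tape_roll: bystander: roll of masking tape lying flat, 96 mm across, 25 mm high; origin under its centre
- scissors: bystander: orange-handled scissors lying flat, 87 x 199 x 9 mm; origin under their centre
Mind the look-alikes: they are no part of the job. What is shaped like the wedge but yellow is not meant.

How it is judged:
By the outcome, as a careful person would: the job done as asked, in the order asked, and still so for the second after the job is handed in, while the arm keeps its last pose, push and grip.
It also fails if it takes over 51 s, if anything falls off the work surface, if the arm or the gripper's body presses on something with over 40 N, if the wrist force passes 120 N, or if a joint passes its speed limit or range.

ROBOT

A 6-joint arm with a two-finger parallel gripper is mounted at the origin on a cart in front of the work surface, level with it; the furniture and walls round the work are solid. World frame = base frame: x ahead of the robot, y to its left, z up, the work surface at z = 0. Lengths are in mm, angles in rad, forces in N, time in s.
With the tool pointing down it reaches from about 275 to 825 mm from the base axis. Payload 4.9 kg.
Tool frame: the origin (TCP) lies at the very end of the fingers, on their centre line; the grasp point (between the pads) lies 19 mm behind it; z points along the fingers, y is the line along which they close (so a half turn about z gives the same grasp; the last joint's range is limited). The gripper opens to 85 mm and grips with 20 to 120 N. Pads are 22 mm wide; open, the fingers measure 114 mm over their backs; the gripper's body (76 mm by 85 mm) begins 54 mm behind the grasp point. The pads swing forward as they close: fully open they stand 13 mm farther back than shut.
Start: joints at [1.113, 0.326, -0.193, 1.052, 0, 1.437], TCP at [174.989, 521.438, 231.281] pointing down, gripper open.
Joint ranges: [-2.65, 2.65], [-0.97, 1.79], [-1.3, 1.35], [-1.93, 2.1], [-1.47, 1.37], [-3.14, 3.14]. Speed limits (rad/s): [2.57, 2.57, 3.14, 3.14, 3.14, 3.14].

INTERFACE

Orientations are given as [roll, pitch, yaw] about the fixed x, y, z axes, in that order (R = Rz(yaw) Ry(pitch) Rx(roll)).
In Python, from bench import bot, solve_ik, imaging gives the robot as it stands. Calls block until the motion is done:
- bot.move_ptp(position, orientation): joint-space move of the TCP to a pose.
- bot.movel(position, rot=None, max_speed=150, threshold=None): straight line of the TCP; rot=None keeps the orientation; max_speed is the mean speed in mm/s. With threshold (N) it stops when the force on the tool has changed by that much, and returns True; else False.
- bot.move_j(angles): joint-space move.
- bot.grip(opening, effort=None): opening from 0.0 (shut) to 1.0 (fully open); effort is the grip in N (None keeps the last); returns when the fingers have stopped.
- bot.dwell(seconds).
- solve_ik(position, orientation): joint angles nearest the present ones, or None.
- bot.get_state(): the state.
- imaging.capture(name): name is "scene" or "top" or "wrist"; returns the picture (420x560x3 uint8, blue, green, red); there is no depth.
- imaging.camera_model(name): a dict with "K" (3x3 intrinsics, pixels), "position" and "rotation" of the camera in the world. Camera axes: x right, y up, looking along -z (the intrinsics and any distortion apply to the point x, -y, -z); pixel columns grow to the right and rows downward; lengths in mm; the calibration is good to about 2 mm. A picture is of the moment at which its call begins: read the wrist's pose just before it. camera_model takes no time and is no camera call; for the wrist camera it gives the pose at the moment of the call.
A pose or a line that the arm cannot do raises bot.IKError and nothing moves.
- bot.sign_off(): hands the job in; it is judged then, once.
The state is a dict: "t": time; "qpos": joint angles; "joint_velocities": joint speeds; "effort": joint torques, N m; "tcp_pos": TCP position; "orientation": TCP orientation; "contact_force": force on the tool from outside, world axes, zero at the start; "wrist_torque": the same for the moment, N m; "opening": opening from 0.0 (shut) to 1.0 (fully open); "gripper_force": force on a finger pad.
Only numpy, scipy, OpenCV 4.12 (cv2) and the standard library are available. Lean on these libraries where they do the work, as an engineer would, in place of code of your own. Each camera call takes 0.05 s, during which the arm holds its last target. There are 200 camera calls.

## Working session

There is one attempt and no reset: what is moved stays moved. The work goes in short steps, each a Python script; the robot and the scene stay as the last script left them, time stands still between calls to the robot, and variables do not carry over. Pictures are saved under pics/ and viewed, at most 13 in all, crops included, and the job is handed in when it is done.

```bash
mkdir -p pics; ls; python3 - <<'E'
from bench import bot, imaging
import cv2, numpy as np
a=imaging.capture("scene");b=imaging.capture("top")
cv2.imwrite("pics/scene.png",a);cv2.imwrite("pics/top.png",b)
for n in("scene","top","wrist"):
    m=imaging.camera_model(n);print(n,{k:np.round(v,4).tolist() if not isinstance(v,str) else v for k,v in m.items()})
s=bot.get_state();print(s["t"],s["tcp_pos"],s["orientation"],s["opening"])
E
```

```text
pics
scene {'K': [[387.4237, 0.0, 275.4339], [0.0, 387.4237, 205.5212], [0.0, 0.0, 1.0]], 'position': [30.968, -735.924, 638.35], 'rotation': [1.0562, -0.0066, -0.5318]}
top {'K': [[504.9014, 0.0, 278.6567], [0.0, 504.9014, 208.742], [0.0, 0.0, 1.0]], 'position': [348.6418, 74.338, 1241.8819], 'rotation': [0.164, 0.0245, -1.5703]}
wrist {'K': [[289.1911, 0.0, 275.7026], [0.0, 289.1911, 208.9464], [0.0, 0.0, 1.0]], 'position': [98.0828, 547.0728, 373.6067], 'rotation': [-0.3239, 0.0022, 1.2462]}
0.1 [174.72862616 520.93467274 230.56881662] [-3.13998662e+00 -2.24743329e-04  2.81778637e+00] 1.0008598298773572
```

View pics/top.png

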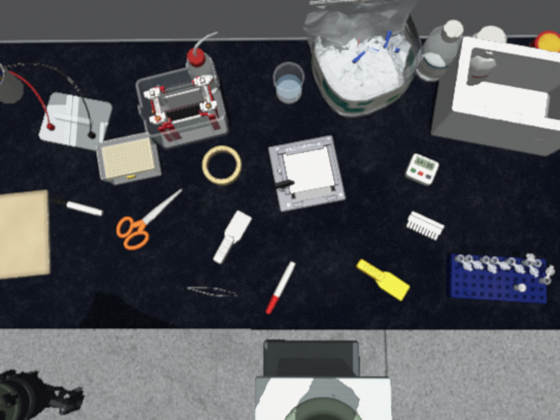

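View pics/scene.png

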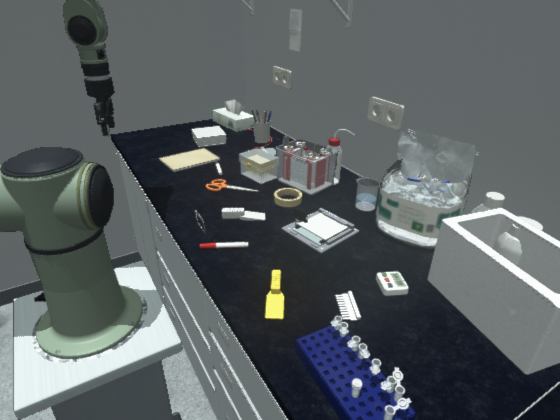

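The top view shows the rest at (307,172) with its clip at (285,185). There are two wedge shapes: white at (232,237) and yellow at (384,280). The white one is meant; its wide blade is at (238,222) and its grip at (220,255).

```bash
cat > h.py <<'E'
from bench import bot, solve_ik, imaging
import cv2, numpy as np
from scipy.spatial.transform import Rotation as R
from scipy.optimize import least_squares
def cam(n):
    m=imaging.camera_model(n);return np.array(m["K"]),np.array(m["position"]),R.from_euler('xyz',m["rotation"]).as_matrix()
def proj(c,P):
    K,p,Rm=c;q=(np.atleast_2d(P)-p)@Rm;q=q*[1,-1,-1];q=q@K.T;return q[:,:2]/q[:,2:]
def back(c,uv,z):
    K,p,Rm=c;uv=np.atleast_2d(uv);d=np.c_[uv,np.ones(len(uv))]@np.linalg.inv(K).T*[1,-1,-1]@Rm.T
    return p+d*((z-p[2])/d[:,2])[:,None]
def tri(obs): # [(cam,uv),...]
    f=lambda P:np.concatenate([(proj(c,P)[0]-uv)for c,uv in obs]);r=least_squares(f,[400,50,20.]);return r.x,np.abs(r.fun).max()
E
python3 - <<'E'
from h import *
c=cam("top")
for n,uv,z in[("restc",(307,172),8),("clip",(282,185),40),("blade",(243,214),2),("grip end",(219,262),15),("wedge mid",(232,237),10),("tl",(270,146),8),("bl",(279,210),8),("tr",(336,136),8),("br",(345,200),8)]:
    print(n,back(c,uv,z)[0].round(0))
# TCP-to-camera geometry
s=bot.get_state();k,p,Rm=cam("wrist");T=R.from_euler('xyz',s["orientation"]).as_matrix()
print(T.T@(p-s["tcp_pos"]),T.T@Rm@[0,0,-1])
img=imaging.capture("top");cv2.imwrite("pics/crop.png",cv2.resize(img[120:310,200:420],None,fx=3.5,fy=3,interpolation=cv2.INTER_CUBIC))
E
```

```text
restc [646.  34.   8.]
clip [606.  96.  40.]
blade [541. 194.   2.]
grip end [421. 249.  15.]
wedge mid [483. 219.  10.]
tl [714. 127.   8.]
bl [550. 104.   8.]
tr [739. -40.   8.]
br [574. -60.   8.]
[  81.01135452    0.16307464 -143.02015012] [-3.18473297e-01 -7.74353908e-04  9.47931516e-01]
```

View pics/crop.png

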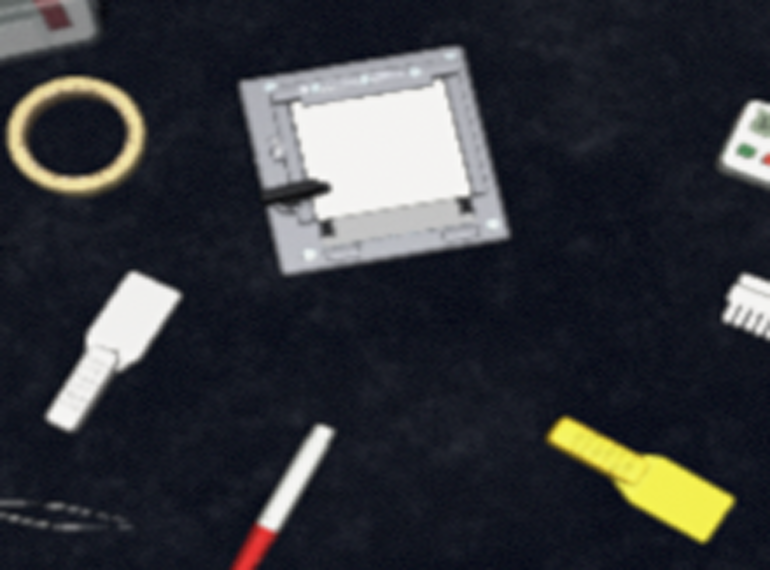

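```bash
python3 - <<'E'
from h import *
import pickle
for n,p,y in[("clip",(606,96,34),1.71),("clip",(606,96,34),-1.43),("clip90",(606,96,34),3.28),("clip90",(606,96,34),.14),("wedge",(460,230,3),2.71),("wedge",(460,230,3),-.43),("ins",(540,20,16),3.28),("ins",(540,20,16),.14),("clip up",(606,96,120),1.71)]:
    q=solve_ik(p,[np.pi,0,y]);print(n,y,None if q is None else np.round(q,2))
D=[]
for i,y in enumerate((200,60)):
    bot.move_ptp([540,y,230],[np.pi,0,3.0]);bot.dwell(.2)
    c=cam("wrist");im=imaging.capture("wrist");D.append((c,im))
    cv2.imwrite(f"pics/w{i}.png",cv2.resize(im,(800,600),interpolation=cv2.INTER_CUBIC))
pickle.dump(D,open("d.pkl","wb"));print(bot.get_state()["t"])
E
```

```text
clip 1.71 [ 0.04  0.63 -0.25  0.69  0.    1.47]
clip -1.43 [ 0.04  0.63 -0.25  0.69  0.   -1.67]
clip90 3.28 [ 0.04  0.63 -0.25  0.69  0.   -0.1 ]
clip90 0.14 [ 0.04  0.63 -0.25  0.69  0.    3.04]
wedge 2.71 [ 0.32  0.54 -0.55  0.48  0.    0.75]
wedge -0.43 [ 0.32  0.54 -0.55  0.48  0.   -2.39]
ins 3.28 [-0.1   0.55 -0.47  0.55  0.   -0.24]
ins 0.14 [-0.1   0.55 -0.47  0.55  0.    2.9 ]
clip up 1.71 [ 0.04  0.53 -0.17  0.87  0.    1.47]
3.0417
```

View pics/w0.png

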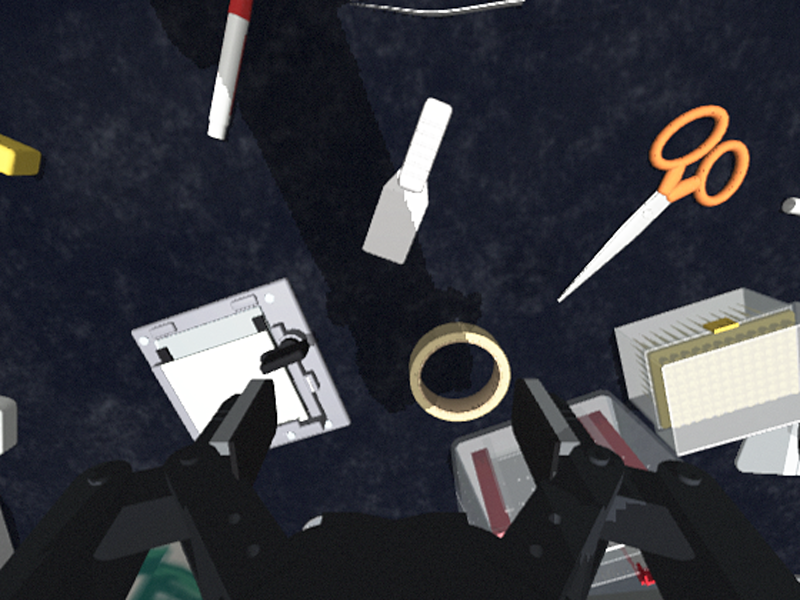

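View pics/w1.png

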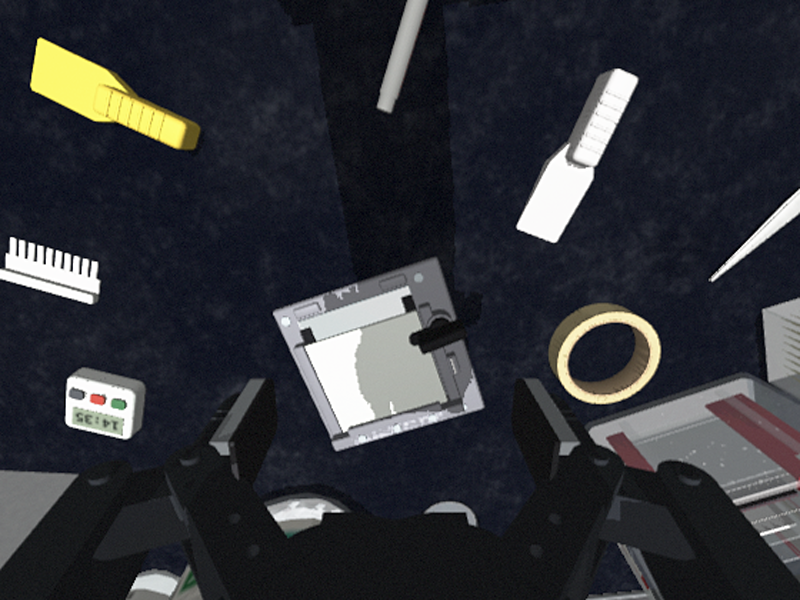

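The views show the rest's near-left and near-right base corners at w0 (288,279)/(133,332) and w1 (438,258)/(274,311), with the clip at w0 (285,352) and w1 (445,332). The white wedge's tip corners are at w0 (363,249)/(404,263) and w1 (517,230)/(555,242). Next I fit the poses and overlay them to check.

```bash
cat > fit.py <<'E'
from h import *
import pickle
D=pickle.load(open("d.pkl","rb"));C=[d[0] for d in D]
def pts(pose,L):
    x,y,a=pose;L=np.atleast_2d(np.array(L,float));c,s=np.cos(a),np.sin(a)
    return np.c_[x+c*L[:,0]-s*L[:,1],y+s*L[:,0]+c*L[:,1],L[:,2]]
def fit(obs,x0,nb=0):
    f=lambda v:np.concatenate([proj(C[i],pts(v[:3],np.add(l,[v[3]*b if nb else 0,0,0])))[0]-np.array(uv)*.7 for i,l,uv,b in obs])
    r=least_squares(f,x0);return r.x,r.fun.reshape(-1,2)
E
python3 - <<'E'
from fit import *
rest=[(0,(-84,82,8),(288,279),1),(0,(-84,-82,8),(133,332),1),(0,(84,82,8),(350,424),1),(1,(-84,82,8),(438,258),1),(1,(-84,-82,8),(274,311),1),(1,(84,82,8),(483,408),1),(1,(84,-82,8),(336,450),1),
(0,(-50,-55,22),(160,363),0),(1,(-50,-55,22),(304,347),0)]
v,e=fit(rest,[646,34,.14,0],1);print("rest",v.round(3));print(e.round(1).tolist())
w=[(0,(67.5,20,.8),(404,263),0),(0,(67.5,-20,.8),(363,249),0),(1,(67.5,20,.8),(555,242),0),(1,(67.5,-20,.8),(517,230),0),(0,(-67.5,0,30),(438,101),0),(1,(-67.5,0,30),(625,72),0)]
u,e=fit(w,[483,219,-.43]);print("wedge",u.round(3));print(e.round(1).tolist())
# height checks
for n,a,b in[("grip rear",(438,101),(625,72)),("fin nose end",(263,362),(412,340)),("tip",(404,263),(555,242)),("base",(288,279),(438,258)),("plateNR",(160,363),(304,347))]:
    X,r=tri([(C[0],np.array(a)*.7),(C[1],np.array(b)*.7)]);print(n,X.round(1),round(r,1))
out=np.zeros((600,800,3),np.uint8)
k=4
for j,(i,x0,y0) in enumerate([(0,85,185),(1,180,172),(0,240,60),(1,350,45)]):
    big=cv2.resize(D[i][1],None,fx=k,fy=k,interpolation=cv2.INTER_CUBIC)
    def line(P,col,closed=True):
        q=(proj(C[i],P)+.5)*k-.5;cv2.polylines(big,[np.round(q*8).astype(np.int32)],closed,col,1,cv2.LINE_AA,3)
    line(pts(v[:3],[(-50,-55,22),(-50,55,22),(50,55,22),(50,-55,22)]),(0,0,255))
    line(pts(v[:3],[(-28,50,55),(-28,92,55)]),(0,255,0),False)
    line(pts(v[:3],[(-33,71,55),(-23,71,55)]),(0,255,0),False)
    line(pts(v[:3],[(-72,-45,13),(-72,45,13)]),(255,0,0),False)
    line(pts(u,[(67.5,20,1.5),(67.5,-20,1.5)]),(0,0,255),False)
    line(pts(u,[(2,-11,30),(2,11,30),(-67.5,11,30),(-67.5,-11,30)]),(0,200,0))
    w_,h_=(400,300) if j<2 else (400,300)
    sub=big[y0*k:y0*k+600,x0*k:x0*k+(680 if j<2 else 500)]
    sub=cv2.resize(sub,(400,int(sub.shape[0]*400/sub.shape[1])),interpolation=cv2.INTER_AREA)[:300] if j<2 else cv2.resize(sub,(250,300),interpolation=cv2.INTER_AREA)
    r,c=divmod(j,2);out[r*300:r*300+sub.shape[0],c*400:c*400+sub.shape[1]]=sub
cv2.imwrite("pics/fit.png",out)
E
```

```text
rest [ 6.47793e+02  3.46950e+01  1.85000e-01 -2.11400e+00]
[[-1.4, -0.1], [-3.2, -0.3], [0.3, 1.6], [-0.4, -0.3], [-2.4, 0.7], [1.1, 1.2], [-0.5, 1.5], [3.0, -0.4], [3.4, -2.8]]
wedge [ 4.82251e+02  2.20575e+02 -4.65000e-01]
[[-0.1, 1.0], [-0.3, 1.3], [0.7, 0.8], [-1.0, -0.7], [-0.1, -0.5], [0.7, -1.1]]
grip rear [422.4 251.1  28.2] 0.2
fin nose end [617.3  66.9  28.4] 0.8
tip [551.1 208.5  -2.4] 0.1
base [549.3 100.2   4.7] 0.0
plateNR [611.2 -34.3  20.2] 1.1
```

View pics/fit.png

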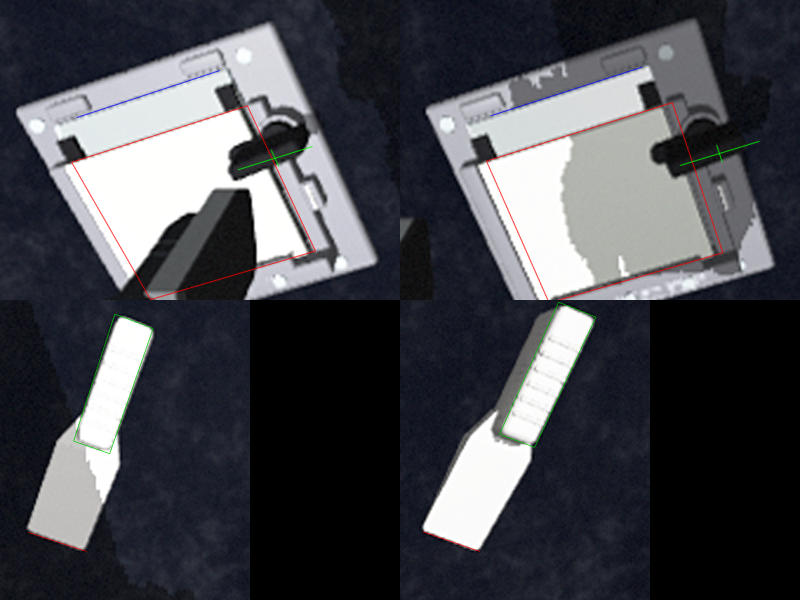

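Wedge fit is good (under 1.5 px). The rest fit is off sideways because the base isn't centred in y, so I'll read the plate and clip from one sharper crop.

```bash
python3 - <<'E'
from fit import *
o=[]
for i,x0,y0 in[(0,85,200),(1,180,186)]:
    s=cv2.resize(D[i][1][y0:y0+75,x0:x0+200],(800,300),interpolation=cv2.INTER_CUBIC)
    s=(255*(s/255.)**.6).astype(np.uint8)
    for x in range(0,800,100):cv2.line(s,(x,0),(x,6),(0,255,255),1)
    for y in range(0,300,50):cv2.line(s,(0,y),(6,y),(0,255,255),1)
    o.append(s)
cv2.imwrite("pics/near.png",np.vstack(o))
E
```

```text
(no output)
```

View pics/near.png

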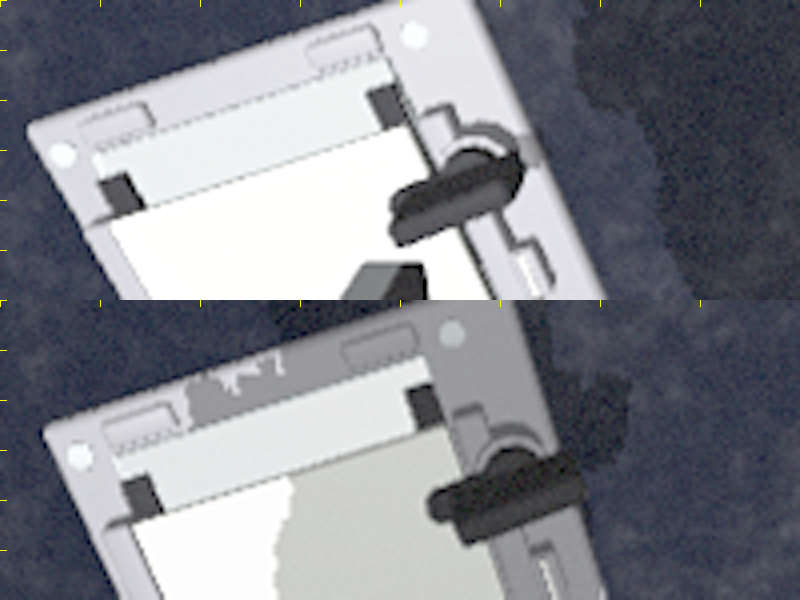

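```bash
python3 - <<'E'
from fit import *
O=[(85,200),(180,186)]
n=lambda i,u,v:(((np.array([u,v])+.5)/4-.5)+O[i])/.7
obs=[(0,(-50,-55,22),n(0,110,222),0),(0,(-50,55,22),n(0,408,125),0),(1,(-50,-55,22),n(1,133,223),0),(1,(-50,55,22),n(1,447,127),0),
(0,(-72,55,13),n(0,388,57),0),(0,(-72,-55,13),n(0,92,158),0),(1,(-72,55,13),n(1,425,57),0),(1,(-72,-55,13),n(1,113,155),0)]
v,e=fit(obs,[646,34,.17]);print(v.round(3),e.round(1).tolist())
np.save("rest.npy",v)
for k in range(2):print("tri plate corner",tri([(C[0],obs[k][2]*.7),(C[1],obs[k+2][2]*.7)])[0].round(1))
K=lambda i,P:(proj(C[i],pts(v,P))-O[i]+.5)*4-.5
for i in(0,1):
    print("axis fin ends/mid z55",K(i,[(-28,50,55),(-28,71,55),(-28,92,55),(-28,40,26)]).round(0).tolist())
    print("fin corners",K(i,[(-33,50,55),(-23,50,55),(-23,92,55),(-33,92,55)]).round(0).tolist())
E
```

```text
[6.49554e+02 2.98010e+01 1.84000e-01] [[-0.2, 0.1], [-0.3, 0.4], [0.0, 0.4], [0.3, -0.3], [-0.2, 0.2], [-0.1, -0.7], [0.3, -0.3], [0.1, 0.3]]
tri plate corner [610.5 -33.6  21.1]
tri plate corner [591.1  74.3  19.7]
axis fin ends/mid z55 [[390.0, 236.0], [453.0, 216.0], [516.0, 197.0], [389.0, 203.0]]
fin corners [[383.0, 222.0], [397.0, 250.0], [523.0, 211.0], [510.0, 182.0]]
axis fin ends/mid z55 [[460.0, 233.0], [527.0, 213.0], [594.0, 192.0], [425.0, 203.0]]
fin corners [[455.0, 219.0], [465.0, 247.0], [599.0, 207.0], [590.0, 177.0]]
```

The rest fit is now good to under 0.7 px at (649.6, 29.8, yaw 0.184), and the clip fin's predicted position matches what I see. I'll turn the clip now.

```bash
python3 - <<'E'
from fit import *
v=np.load("rest.npy");p=pts(v,(-28,71,36))[0];a=v[2]+np.pi/2
up=p+[0,0,70]
bot.move_ptp(up,[np.pi,0,a]);bot.grip(.5,25)
print("touch",bot.movel(p,max_speed=100,threshold=12))
f=lambda:(lambda s:(round(s["t"],1),s["tcp_pos"].round(1).tolist(),s["contact_force"].round(1).tolist(),np.round(s["wrist_torque"],2).tolist(),round(s["opening"],3),np.round(s["gripper_force"],1)))(bot.get_state())
print(f());bot.grip(0,25);print(f())
for k in(.52,1.05,1.575):
    bot.movel(p,rot=[np.pi,0,a+k],max_speed=60);print(f())
bot.grip(.5);print(f())
bot.movel(up,max_speed=150)
bot.move_ptp([540,60,230],[np.pi,0,3.0]);bot.dwell(.1)
c=cam("wrist");im=imaging.capture("wrist");pickle.dump((c,im),open("d2.pkl","wb"))
uv=proj(c,pts(v,(-10,30,20)))[0].astype(int);print(uv,f()[0])
x,y=uv-[100,75];cv2.imwrite("pics/clip.png",cv2.resize(im[max(y,0):y+150,max(x,0):x+200],(800,600),interpolation=cv2.INTER_CUBIC))
E
```

```text
touch False
(5.6, [609.5, 94.5, 36.5], [0.4, 0.1, 0.4], [0.01, -0.07, 0.07], 0.497, np.float64(0.0))
(6.0, [608.1, 94.5, 36.6], [-3.7, -0.2, 5.6], [-0.04, 0.83, 0.14], 0.109, np.float64(26.6))
(6.6, [608.0, 94.5, 36.7], [-4.6, -0.2, 5.4], [-0.01, 0.97, 0.05], 0.11, np.float64(26.6))
(7.3, [607.9, 94.4, 36.7], [-4.8, -1.1, 6.2], [-0.05, 0.95, 0.05], 0.105, np.float64(26.7))
(8.0, [607.9, 94.3, 36.7], [-4.5, -0.1, 6.7], [-0.09, 1.02, 0.03], 0.109, np.float64(26.7))
(8.4, [609.2, 94.5, 36.0], [-0.1, -0.2, 0.2], [-0.01, -0.03, 0.01], 0.502, np.float64(0.0))
[283 250] 9.8
```

View pics/clip.png

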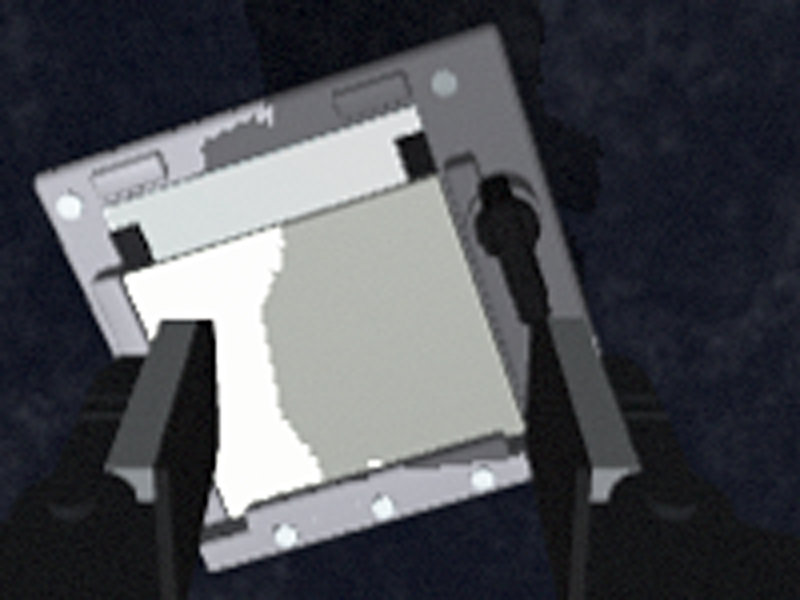

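The clip is turned: its nose runs along the left rail to the far end and is clear of the plate. Next I grasp the wedge with the wrist camera on the blade side, so I can watch the insertion, and carry it to the near edge.

```bash
cat >> fit.py <<'E'
u=np.array([482.251,220.575,-.465]);v=np.load("rest.npy")
f=lambda:(lambda s:(round(s["t"],1),s["tcp_pos"].round(1).tolist(),s["orientation"].round(3).tolist(),s["contact_force"].round(1).tolist(),np.round(s["wrist_torque"],2).tolist(),round(s["opening"],3),np.round(s["gripper_force"],1)))(bot.get_state())
tcp=lambda tipx,z:pts(v,(tipx-92.5,0,z))[0]   # tcp for wedge tip at rest x
E
python3 - <<'E'
from fit import *
p=pts(u,(-25,0,5))[0];o=[np.pi,0,u[2]]
bot.move_ptp(p+[0,0,60],o);bot.grip(.6,80)
print("touch",bot.movel(p,max_speed=80,threshold=10),f())
bot.grip(0,80);print(f())
bot.movel(p+[0,0,110],max_speed=120);print(f())
w=tcp(-58,60);bot.move_ptp(w,[np.pi,0,v[2]]);print(f(),bot.get_state()["qpos"].round(2))
print("touch",bot.movel(tcp(-58,24),max_speed=80,threshold=8),f())
bot.dwell(.2);c=cam("wrist");im=imaging.capture("wrist");pickle.dump((c,im,bot.get_state()["tcp_pos"]),open("d3.pkl","wb"))
cv2.imwrite("pics/ins.png",cv2.resize(im,(800,600),interpolation=cv2.INTER_CUBIC))
E
```

```text
touch False (13.1, [460.2, 231.9, 5.3], [-3.141, -0.0, -0.465], [0.4, 0.1, -0.7], [0.04, -0.0, -0.02], 0.602, np.float64(0.0))
(13.4, [460.6, 232.0, 5.8], [-3.14, -0.001, -0.465], [-0.5, -0.2, 6.3], [-0.05, 0.19, -0.03], 0.241, np.float64(78.8))
(14.5, [459.2, 231.6, 114.3], [3.141, 0.001, -0.465], [0.2, 0.3, -1.3], [0.01, 0.03, -0.01], 0.239, np.float64(78.0))
(18.8, [501.6, 2.3, 60.0], [-3.142, 0.0, 0.185], [0.2, 0.8, -0.9], [-0.04, 0.09, 0.02], 0.24, np.float64(78.0)) [-0.14  0.43 -0.54  0.6   0.    2.81]
touch False (19.4, [501.5, 2.2, 23.9], [-3.141, 0.0, 0.184], [-0.4, -0.4, -1.2], [-0.01, 0.04, 0.0], 0.242, np.float64(78.0))
```

View pics/ins.png

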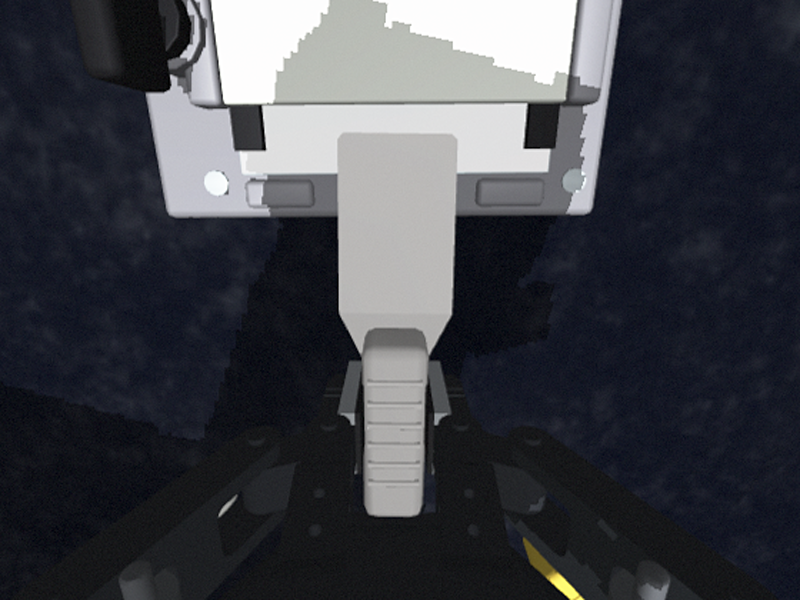

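The wedge is centred (tip x≈397, plate middle ≈399) and square to the plate edge, with the tip at row 133 and the plate edge at row 103. Next I compute the gap, touch down on the glass and push in.

```bash
python3 - <<'E'
from fit import *
c,im,t=pickle.load(open("d3.pkl","rb"))
def toRest(P):
    a=v[2];d=P[:,:2]-v[:2];return np.c_[d@[np.cos(a),np.sin(a)],d@[-np.sin(a),np.cos(a)]].round(1).tolist()
tip=toRest(back(c,np.array([(342,133),(454,134)])*.7,20));edge=toRest(back(c,np.array([(224,103),(575,103)])*.7,22))
print("tip",tip,"edge",edge)
gap=np.mean(edge,0)[0]-np.mean(tip,0)[0];print("gap",gap,"tcp rest",toRest(t[None]))
touched=bot.movel(tcp(-58,14.5),max_speed=12,threshold=2.5);print(touched,f())
E
```

```text
tip [[-58.7, 16.6], [-59.0, -20.6]] edge [[-49.8, 53.9], [-49.9, -58.7]]
gap 9.000000000000007 tcp rest [[-150.1, -0.1]]
True (20.2, [501.5, 2.2, 18.2], [3.142, 0.0, 0.184], [-1.8, -0.2, 4.2], [0.05, -0.27, -0.05], 0.242, np.float64(78.9))
```

```bash
python3 - <<'E'
from fit import *
for x in(-46,-36,-30,-24,-19,-14.5):
    r=bot.movel(tcp(x,18.0),max_speed=25,threshold=25);print(x,r,f())
    if r:break
bot.dwell(.3);print(f())
c=cam("wrist");im=imaging.capture("wrist");pickle.dump((c,im),open("d4.pkl","wb"))
cv2.imwrite("pics/end.png",cv2.resize(im,(800,600),interpolation=cv2.INTER_CUBIC))
E
```

```text
-46 False (20.8, [512.8, 4.3, 18.3], [-3.141, 0.002, 0.184], [-3.9, -0.4, 7.6], [-0.09, 0.29, -0.0], 0.239, np.float64(79.3))
-36 False (21.4, [522.6, 6.1, 18.4], [-3.142, 0.002, 0.184], [-4.5, -0.8, 9.2], [-0.01, 0.4, 0.05], 0.244, np.float64(79.5))
-30 False (21.8, [527.6, 7.1, 18.5], [-3.142, 0.004, 0.184], [-6.7, -1.1, 12.5], [-0.1, 0.82, -0.02], 0.242, np.float64(79.9))
-24 False (22.1, [533.0, 8.2, 18.5], [3.142, 0.005, 0.184], [-8.1, -1.0, 13.8], [-0.17, 1.06, 0.04], 0.243, np.float64(80.2))
-19 False (22.5, [537.7, 9.1, 18.6], [3.142, 0.005, 0.184], [-9.5, -1.1, 14.9], [-0.25, 1.25, 0.06], 0.239, np.float64(80.3))
-14.5 False (22.8, [542.1, 9.8, 18.7], [3.141, 0.005, 0.184], [-8.6, -1.1, 15.5], [-0.24, 1.34, -0.01], 0.249, np.float64(80.3))
(23.1, [542.1, 9.8, 18.7], [3.141, 0.005, 0.184], [-8.6, -1.7, 15.8], [-0.2, 1.33, -0.01], 0.243, np.float64(80.3))
```

View pics/end.png

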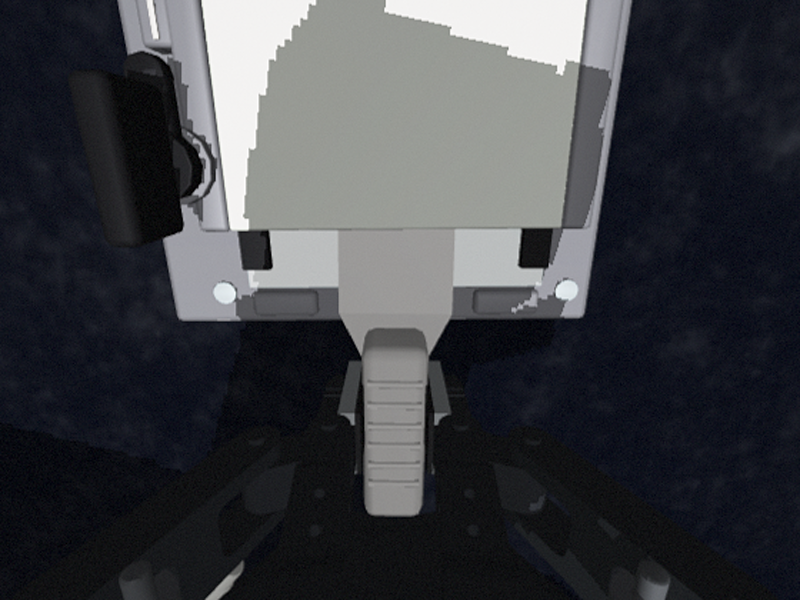

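The blade is under the plate, centred and square, with both near corners level at (202,229) and (588,228). I'm pressing down at 16 N, which is more than needed. I'll ease that and compute the depth.

```bash
python3 - <<'E'
from fit import *
c,im=pickle.load(open("d4.pkl","rb"))
a=v[2]
def toRest(P):
    d=np.atleast_2d(P)[:,:2]-v[:2];return np.c_[d@[np.cos(a),np.sin(a)],d@[-np.sin(a),np.cos(a)]].round(1)
for z in(22,24,25,26):
    e=toRest(back(c,np.array([(202,229),(588,228)])*.7,z));print(z,e.tolist(),"width",e[0,1]-e[1,1])
print("tcp rest",toRest(bot.get_state()["tcp_pos"]))
for z in(18.3,18.6):
    bot.movel(tcp(-14.5,z),max_speed=10);bot.dwell(.2);print(z,f(),toRest(bot.get_state()["tcp_pos"]))
c=cam("wrist");im2=imaging.capture("wrist");pickle.dump((c,im2),open("d5.pkl","wb"))
# row of plate near edge on both sides: before/after
for I in(im,im2):
    g=cv2.cvtColor(I,cv2.COLOR_BGR2GRAY).astype(float)
    print([int(140+np.argmax(np.abs(np.diff(g[140:180,x0:x0+8].mean(1))))) for x0 in(195,215,325,340)])
E
```

```text
22 [[-48.4, 64.3], [-48.2, -65.7]] width 130.0
24 [[-48.1, 63.4], [-47.9, -64.8]] width 128.2
25 [[-47.9, 62.9], [-47.8, -64.3]] width 127.19999999999999
26 [[-47.8, 62.4], [-47.6, -63.8]] width 126.19999999999999
tcp rest [[-1.093e+02  1.000e-01]]
18.3 (23.6, [542.2, 9.9, 18.7], [3.142, 0.005, 0.184], [-7.6, -1.7, 12.1], [-0.21, 1.13, -0.02], 0.241, np.float64(79.8)) [[-1.092e+02  1.000e-01]]
18.6 (24.1, [542.5, 10.0, 18.8], [-3.141, 0.005, 0.184], [-6.0, -1.4, 10.1], [-0.15, 0.89, -0.01], 0.244, np.float64(79.3)) [[-1.089e+02  1.000e-01]]
[160, 160, 159, 159]
[161, 161, 160, 160]
```

Depth is about 30.3 mm, which gives a lift of about 2.55 mm, because arm compliance left it 2 mm short. I'll push 2.7 mm further with less downforce.

```bash
python3 - <<'E'
from fit import *
a=v[2]
rx=lambda:float((bot.get_state()["tcp_pos"][:2]-v[:2])@[np.cos(a),np.sin(a)])
for x,z in((-13,18.9),(-12,19.0),(-11.3,19.0),(-10.6,19.0)):
    bot.movel(tcp(x,z),max_speed=15);bot.dwell(.15);print(x,round(rx(),1),f())
    if rx()>-106.5:break
bot.dwell(.5);print(round(rx(),2),f())
c=cam("wrist");im=imaging.capture("wrist");g=cv2.cvtColor(im,cv2.COLOR_BGR2GRAY).astype(float)
r=[int(140+np.argmax(np.abs(np.diff(g[140:190,x0:x0+8].mean(1))))) for x0 in(195,215,325,340)];print(r)
P=back(c,np.array([(195,r[0]+.5),(340,r[3]+.5)]),25);print(((P[:,:2]-v[:2])@[np.cos(a),np.sin(a)]).round(1))
# plate side edges just beyond near edge, at that row
row=g[min(r)-4];d=np.diff(row);print([(int(k),int(row[k]),int(row[k+1])) for k in np.where(np.abs(d)>15)[0] if 130<k<430])
cv2.imwrite("pics/end2.png",cv2.resize(im[110:240,110:450],(800,306),interpolation=cv2.INTER_CUBIC))
E
```

```text
-13 -106.7 (24.5, [544.7, 10.4, 18.8], [-3.141, 0.003, 0.184], [-3.9, -1.2, 6.3], [-0.08, 0.63, 0.01], 0.233, np.float64(79.0))
-12 -105.6 (24.9, [545.7, 10.6, 18.8], [-3.141, 0.003, 0.184], [-4.4, -0.7, 5.6], [-0.11, 0.61, 0.01], 0.239, np.float64(78.9))
-105.66 (25.4, [545.7, 10.6, 18.8], [-3.141, 0.003, 0.184], [-3.1, -1.2, 5.1], [-0.18, 0.64, 0.01], 0.244, np.float64(78.9))
[168, 168, 167, 167]
[-48.2 -47.8]
[(140, 152, 121), (142, 135, 155), (157, 187, 168), (158, 168, 146), (159, 146, 116), (160, 116, 187), (161, 187, 238), (174, 245, 173), (175, 173, 141), (391, 154, 124), (392, 124, 75), (403, 83, 128), (404, 128, 158), (410, 149, 133), (412, 131, 153), (416, 136, 74), (417, 74, 28), (418, 28, 11)]
```

View pics/end2.png

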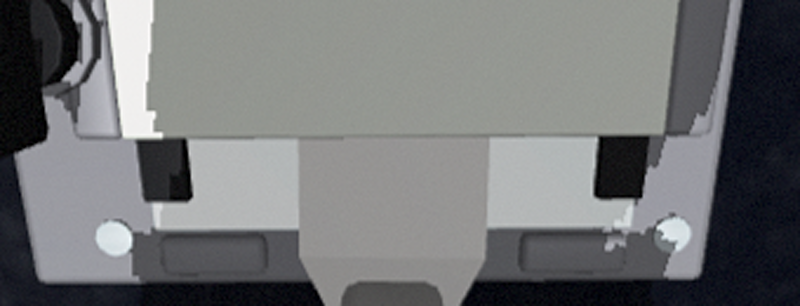

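The plate edge is level and about 3.1 mm up (blade 33.6 mm in). It is square, against the far stop, and the clip is clear. Handing in.

```bash
python3 -c "
from bench import bot
print(bot.sign_off())"
```

```text
the job is handed in; nothing more can be done
None
```

The job is handed in at about 25 s: the clip is turned off the plate along the left rail, and the gripped wedge is about 33.6 mm under the middle of the near edge, which by the wedge's slope stands about 3 mm clear of the spacers with the plate against its far stop.

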